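# Click the extraction selector round to yellow and start the extractor

### The job

Get the dust extraction going on the yellow branch: with a fingertip, flick the lobed wheel on the blue selector box clockwise (seen from above), click by click, until its yellow lobe rests at the white pointer, never letting it run on past the pointer. Only then press the green button of the push-button station fully down and let it come up again. Be gentle, do not grip anything, leave the red button alone and do not disturb the loose things on the bench.

Things in the scene. Friction and masses are not known exactly. Their poses are not given: they have to be found in the camera images.
- selector: fixed blue selector box, 170 x 170 x 60 tall; origin at the centre of its underside, straight below the wheel's axis. The white pointer lies flat on its top (3 high, 62 to 85 from the axis) along the box's +x. It may be turned by up to 0.35 rad, and may stand on the left or the right half of the bench.
- wheel_axis (a point): point on the wheel's vertical axis at the height of the lobes' top (86 above the bench)
- pointer (a point): tip of the white pointer on the box top, 62 from the wheel axis, in the direction where the yellow lobe must come to rest
- yellow_lobe (a point): top of the end of the yellow lobe, 52 from the wheel axis (the other five lobes are light grey)
- wheel_turn (a joint): wheel angle in rad, growing clockwise seen from above; 0 when the yellow lobe is at the pointer. A spring detent holds it at every 1.047 rad (60 degrees: one click); a lobe pushed more than half a click snaps on to the next by itself. It starts one to four clicks short of 0 (-1.05 to -4.19), may start a little off its click position and settles. A click takes about 5 to 12 N at a lobe's end. Anticlockwise it meets a stop at -4.6, clockwise it can be run past 0 up to 3.1.
- station: fixed grey push-button station with a yellow face, 90 x 160 x 50 tall; origin at the centre of its underside. Green button 38 from its middle along its own +y, red button 38 along its -y. Turned by up to 0.5 rad; it stands on the other half of the bench from the selector.
- start_top (a point): centre of the green button's top, 72 above the bench at rest; cap radius 16, in a black collar of radius 24 whose top is 62 above the bench; it moves straight down
- start (a joint): travel of the green button, m: 0 up, 0.006 fully down, about 5 N; springs back
- stop_top (a point): centre of the red button's top, same size as the green one; not to be pressed
- stop (a joint): travel of the red button, m: 0 up, 0.006 fully down
- wheel: wheel lying flat on the box, origin on its axis at the box top (60): dark hub of radius 29, six lobes 60 degrees apart, each an 8 wide radial arm with a round end of radius 5 centred 52 from the axis. The lobes fill heights 64 to 86. Gaps are 42 wide between lobe ends, open from above and outside down to the box top, narrowing inward: keep a fingertip near the rim so that it does not wedge
- offcut: loose wooden offcut, 90 x 28 x 22, lying between selector and station; origin at the centre of its underside
- paint_tin: loose paint tin with a blue label, diameter 84, 110 tall, at the far side of the bench; origin under its centre
- glue: loose white glue bottle, diameter 56, 160 tall, at the left; origin under its centre
- varnish_tin: loose small tin, diameter 72, 85 tall, at the right; origin under its centre
- hammer: loose hammer lying at the far right; body origin under its middle
- screwdriver: loose screwdriver lying across, near the robot; body origin under its middle
- brush: loose paint brush lying at the far left; body origin under its middle
Not all that is in view belongs to the job. Of the things shaped like the station, the grey one is meant.

How it is judged:
By the outcome, as a careful person would: the job done as asked, in the order asked, and still so for the second after the job is handed in, with the robot touching nothing.
It also fails if it takes over 58 s, if anything falls off the work surface, if the arm or the gripper's body presses on something with over 40 N, if the wrist force passes 120 N, or if a joint passes its speed limit or range.

### The arm

A 6-joint arm with a two-finger parallel gripper is mounted at the origin on the work surface. World frame = base frame: x ahead of the robot, y to its left, z up, the work surface at z = 0. Lengths are in m, angles in rad, forces in N, time in s.
With the tool pointing down it reaches from about 0.275 to 0.875 m from the base axis. Payload 12.5 kg.
Tool frame: the origin (TCP) lies on the centre line of the jaws, within the pads' length; the fingertips stand r.finger_overhang ahead of it and the grasp point (between the pads) lies 3 mm ahead of it (r.finger_overhang is the distance from the TCP to the fingertips, in m); z points along the fingers, y is the line along which they close (so a half turn about z gives the same grasp; the last joint's range is limited). The gripper opens to 85 mm and grips with 20 to 120 N. Pads are 22 mm wide; open, the fingers measure 114 mm over their backs; the gripper's body (76 mm by 85 mm) begins 54 mm behind the grasp point. The pads swing forward as they close: fully open they stand 13 mm farther back than shut.
Start: joints at [-1.294, 0.351, 1.652, -0, 1.139, -0.085], TCP at [0.195, -0.514, 0.253] pointing down, gripper open.
Joint ranges: [-2.75, 2.75], [-0.79, 2.1], [0.01, 2.65], [-1.57, 4.71], [0.07, 3.14], [-2.87, 2.87]. Speed limits (rad/s): [2.22, 2.22, 2.79, 3.14, 3.14, 3.14].

### API

Orientations are given as a unit quaternion [x, y, z, w].
In Python, from cell import r, optics gives the robot as it stands. The module is installed in compiled form; this text tells all that it offers. Calls block until the motion is done:
- r.move_to(position, orientation): joint-space move of the TCP to a pose.
- r.move_linear(position, rot=None, vel=0.15): straight line of the TCP; rot=None keeps the orientation; vel is the mean speed in m/s.
- r.set_joints(angles): joint-space move.
- r.set_gripper(opening, squeeze=None): opening from 0.0 (shut) to 1.0 (fully open); squeeze is the grip in N (None keeps the last); returns when the fingers have stopped.
- r.sleep(seconds).
- r.inverse_kinematics(position, orientation): joint angles nearest the present ones, or None.
- optics.get_image(name): name is "scene" or "top"; returns a dict with "pixels" (400x640x3 uint8, red, green, blue), "depth" (400x640 float32, m along the optical axis (not along the pixel's ray), 0 where there is no reading), "fx", "fy", "cx", "cy" (pixels), "camera_from_world" (4x4, takes a point from world to camera coordinates). Camera axes: x right, y down, z forward; pixel columns grow to the right and rows downward; lengths in m; the calibration is good to about 2 mm. A picture is of the moment at which its call begins.
A pose or a line that the arm cannot do raises r.PlanningError and nothing moves.
- r.hand_in(): hands the job in; it is judged then, once.
Readings, each from a call of its own:
- r.current_t(): time.
- r.current_q(): joint angles.
- r.current_qvel(): joint speeds.
- r.current_effort(): joint torques, N m.
- r.current_tool_pos(): TCP position.
- r.current_ee_rot(): TCP orientation.
- r.current_contact_force(): force on the tool from outside, world axes, zero at the start.
- r.current_torque(): the same for the moment, N m.
- r.current_opening(): opening from 0.0 (shut) to 1.0 (fully open).
- r.current_finger_force(): force on a finger pad.
Only numpy, scipy, OpenCV 4.12 (cv2) and the standard library are available. Lean on these libraries where they do the work, as an engineer would, in place of code of your own. Each camera call takes 0.05 s, during which the arm holds its last target. There are 200 camera calls.

## Working session

There is one attempt and no reset: what is moved stays moved. The work goes in short steps, each a Python script; the robot and the scene stay as the last script left them, time stands still between calls to the robot, and variables do not carry over. Pictures are saved under pics/ and viewed, at most 10 in all, crops included, and the job is handed in when it is done.

```bash
mkdir -p pics; python3 - <<'E'
from cell import r, optics
import numpy as np, cv2
for n in("scene","top"):
    d=optics.get_image(n); np.savez(f"{n}0.npz",**d)
    cv2.imwrite(f"pics/{n}0.png",d["pixels"][:,:,::-1])
    print(n,d["fx"],d["cx"],d["cy"],np.round(d["camera_from_world"],3).tolist())
print(r.finger_overhang,r.current_t(),r.current_ee_rot(),r.current_opening())
E
```

```text
scene 397.5575888522374 313.3047929532744 198.6258570725993 [[-0.279, 0.96, -0.004, 0.142], [0.774, 0.223, -0.592, -0.355], [-0.568, -0.168, -0.806, 1.411], [0.0, 0.0, 0.0, 1.0]]
top 487.64733494886343 315.4230630915598 197.61685204623032 [[-0.014, -1.0, 0.0, 0.004], [-0.991, 0.014, -0.133, 0.506], [0.133, -0.002, -0.991, 1.545], [0.0, 0.0, 0.0, 1.0]]
0.022 0.1 [ 9.83681391e-01  1.79918411e-01 -5.09749246e-05 -5.33101116e-04] 0.9979052502821781
```

View pics/top0.png

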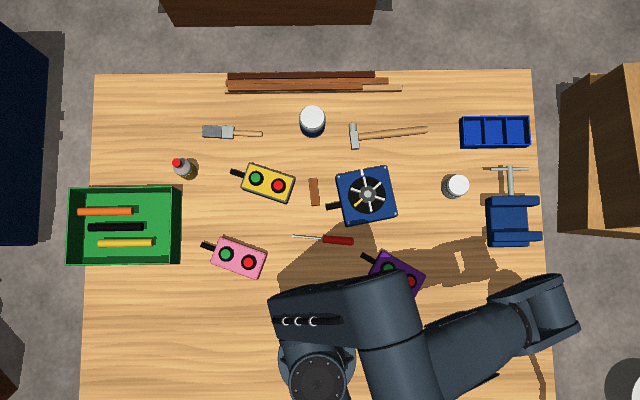

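View pics/scene0.png

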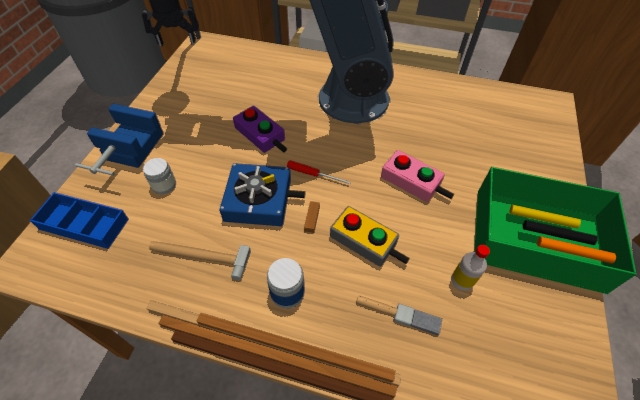

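The top view shows the selector near (366,195) with the yellow lobe at lower left. The grey station with the yellow face is at (268,183), with its green button at (256,178) and red at (278,186). I'll measure these and zoom in.

```bash
cat > h.py <<'E'
import numpy as np, cv2
def ray(d,uv,z):
    T=d["camera_from_world"];R=T[:3,:3];c=-R.T@T[:3,3]
    w=R.T@np.array([(uv[0]-d["cx"])/d["fx"],(uv[1]-d["cy"])/d["fy"],1])
    return (c+w*(z-c[2])/w[2])[:2]
def proj(d,p):
    T=d["camera_from_world"];q=T[:3,:3]@np.array(p)+T[:3,3]
    return np.array([d["fx"]*q[0]/q[2]+d["cx"],d["fy"]*q[1]/q[2]+d["cy"]])
def blobs(d,lo,hi,box,amin=8):
    x0,y0,x1,y1=box
    hsv=cv2.cvtColor(np.ascontiguousarray(d["pixels"][y0:y1,x0:x1]),cv2.COLOR_RGB2HSV)
    m=cv2.inRange(hsv,np.array(lo),np.array(hi))
    n,_,st,ce=cv2.connectedComponentsWithStats(m)
    return [(ce[i]+[x0,y0],int(st[i,4])) for i in range(1,n) if st[i,4]>=amin]
E
python3 - <<'E'
from h import *
top=dict(np.load("top0.npz"));sc=dict(np.load("scene0.npz"))
for nm,d,sb,wb in(("top",top,(225,155,305,210),(330,155,402,232)),("scene",sc,(325,200,405,265),(215,155,305,230))):
    print(nm)
    for c,lo,hi,z,b in(("green",(45,100,50),(85,255,255),.072,sb),("red",(0,150,80),(6,255,255),.072,sb),("face",(20,120,100),(35,255,255),.05,sb),("ylobe",(20,120,90),(35,255,255),.086,wb),("blue",(100,120,50),(125,255,255),.06,wb),("white",(0,0,150),(179,60,255),.086,wb)):
        for ce,a in blobs(d,lo,hi,b): print(c,ce.round(1),a,ray(d,ce,z).round(4))
a=cv2.resize(top["pixels"][150:240,325:410],None,fx=5,fy=5,interpolation=cv2.INTER_CUBIC)[:450]
b=cv2.resize(sc["pixels"][150:240,210:280],None,fx=5,fy=5,interpolation=cv2.INTER_CUBIC)[:450]
cv2.imwrite("pics/crop.png",np.hstack([a,b])[:,:,::-1])
E
```

```text
top
green [255.1 177.3] 78 [0.5684 0.1877]
red [277.7 184.9] 78 [0.5431 0.1161]
face [267.2 182.1] 764 [0.5563 0.1515]
ylobe [357.8 202. ] 29 [ 0.4829 -0.1353]
blue [365.9 195.9] 1586 [ 0.5055 -0.164 ]
white [361.6 172. ] 17 [ 0.5782 -0.1496]
white [364.7 181.6] 21 [ 0.5475 -0.1585]
white [376.8 185.3] 22 [ 0.5351 -0.1962]
white [355.3 189.6] 19 [ 0.5224 -0.1283]
white [367.2 193.4] 41 [ 0.5097 -0.1653]
white [379.5 197.6] 22 [ 0.496  -0.2034]
white [370.  205.8] 24 [ 0.4707 -0.173 ]
scene
green [377.9 234. ] 126 [0.5736 0.1877]
red [352.2 219.4] 118 [0.5487 0.1162]
face [364.7 231.1] 1023 [0.5604 0.1537]
ylobe [268.5 178.1] 68 [ 0.4899 -0.1326]
blue [255.2 198.3] 2265 [ 0.547  -0.1525]
white [257.1 169.8] 20 [ 0.4707 -0.1731]
white [243.4 174.9] 20 [ 0.4981 -0.2027]
white [254.3 181.6] 38 [ 0.5119 -0.1653]
white [240.6 186. ] 23 [ 0.5363 -0.1953]
white [265.4 188. ] 22 [ 0.5241 -0.1289]
white [251.6 192.8] 21 [ 0.5496 -0.1584]
white [250.1 208.3] 22 [ 0.5975 -0.1436]
```

View pics/crop.png

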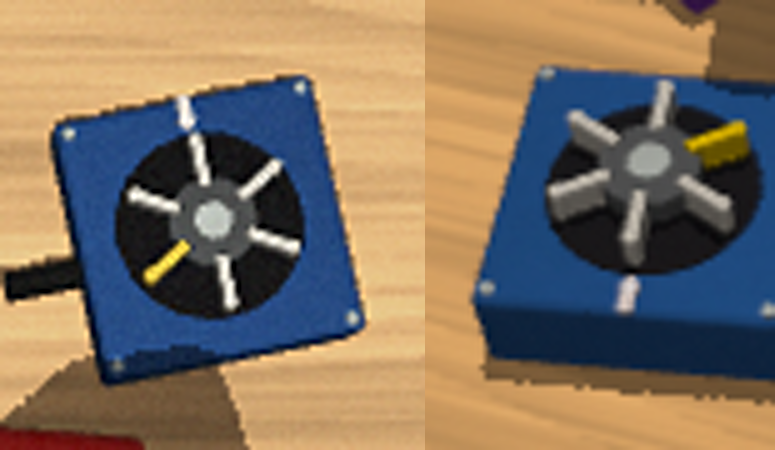

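The crop shows the pointer towards world +x (angle about 0.19 rad) and the yellow lobe two clicks short of it, at lower left (131° in world). The axis is at about (0.510, -0.166) and the green button at about (0.571, 0.188). I'll shut the gripper and do one click, swinging the tip 60° from one gap centre to the next.

```bash
cat >> h.py <<'E'
from cell import r, optics
from scipy.spatial.transform import Rotation as Ro
AX=np.array([.510,-.1657]); PHI=.19; RHO=.061
def quat(a):
    c,s=np.cos(a),np.sin(a); return Ro.from_matrix(np.array([[-s,c,0],[c,s,0],[0,0,-1]]).T).as_quat()
def at(deg,z,off=0):   # tip at wheel angle deg from the pointer (ccw)
    a=PHI+np.radians(deg); return [*(AX+RHO*np.array([np.cos(a),np.sin(a)])),z], quat(a+off)
def look(name):
    d=optics.get_image(name); b=(330,155,402,232) if name=="top" else (215,155,305,200)
    for ce,a in blobs(d,(20,120,90),(35,255,255),b):
        v=ray(d,ce,.086)-AX; print(name,a,"yellow: deg from pointer",np.degrees(np.arctan2(v[1],v[0])-PHI).round(1),"r",np.linalg.norm(v).round(4))
    return d
E
cat > click.py <<'E'
from h import *
import sys
a0=float(sys.argv[1]); off=np.pi*float(sys.argv[2])
ZT=.072+r.finger_overhang
p,q=at(a0,.20,off); r.move_to(p,q)
p,_=at(a0,ZT,off); r.move_linear(p,vel=.1); print("down F",np.round(r.current_contact_force(),1),np.round(r.current_tool_pos(),4))
for k in range(1,7):
    p,q=at(a0-10*k,ZT,off); r.move_linear(p,q,vel=.05); print(10*k,np.round(r.current_contact_force(),1))
r.sleep(.2); p,_=at(a0-60,.20,off); r.move_linear(p,vel=.15)
r.move_linear([.36,-.30,.25],vel=.25)
look("top");look("scene");print(r.current_t())
E
python3 - <<'E'
from h import *
look("top");look("scene")
r.set_gripper(0.0); print(r.current_opening(),r.finger_overhang)
z=.072+r.finger_overhang
for a0 in (-150,-90,-30,30,90,150):
  for o in (0,1):
    js=[r.inverse_kinematics(*at(a0-k,zz,o*np.pi)) for k,zz in((0,.2),(0,z),(30,z),(60,z))]
    print(a0,o,[None if j is None else round(float(j[5]),2) for j in js])
E
```

```text
top 28 yellow: deg from pointer 120.8 r 0.0414
scene 68 yellow: deg from pointer 110.4 r 0.0387
0.0017438235575270614 0.022
-150 0 [1.92, 1.92, 2.48, None]
-150 1 [-1.22, -1.22, -0.66, -0.08]
-90 0 [0.89, 0.89, 1.39, 1.92]
-90 1 [-2.25, -2.25, -1.75, -1.22]
-30 0 [-0.06, -0.06, 0.41, 0.89]
-30 1 [None, None, -2.73, -2.25]
30 0 [-1.02, -1.02, -0.53, -0.06]
30 1 [2.12, 2.12, 2.61, None]
90 0 [-2.06, -2.06, -1.52, -1.02]
90 1 [1.08, 1.08, 1.62, 2.12]
150 0 [None, None, -2.63, -2.06]
150 1 [-0.08, -0.08, 0.51, 1.08]
```

```bash
python3 click.py 30 0
```

```text
down F [ 0.6  0.2 -0.3] [ 0.5565 -0.1259  0.0946]
10 [-0.4 -0.6  0.2]
20 [0.8 2.8 1. ]
30 [2.1 2.4 1.2]
40 [3.7 0.9 1.8]
50 [-0.3  0.1 -0.7]
60 [ 0.1  0.  -0.4]
top 36 yellow: deg from pointer 61.9 r 0.0402
scene 61 yellow: deg from pointer 53.4 r 0.0446
8.575
```

One click done cleanly: the yellow lobe moved from about 120° to about 60°. I'll repeat for the last click.

```bash
python3 click.py 30 0; python3 - <<'E'
from h import *
a=optics.get_image("top")["pixels"][150:240,325:410];b=optics.get_image("scene")["pixels"][150:240,210:280]
cv2.imwrite("pics/c2.png",np.hstack([cv2.resize(x,None,fx=5,fy=5,interpolation=cv2.INTER_CUBIC) for x in(a,b)])[:,:,::-1])
E
```

```text
down F [-0.4 -0.2 -0. ] [ 0.5565 -0.1259  0.0946]
10 [0.6 0.1 0.5]
20 [1.  3.6 0.9]
30 [2.5 2.  1.2]
40 [ 3.9 -0.3  1.2]
50 [-0.4  0.  -0.5]
60 [ 0.3  0.2 -0.5]
top 26 yellow: deg from pointer 0.2 r 0.0394
scene 42 yellow: deg from pointer -0.6 r 0.0421
15.3
```

View pics/c2.png

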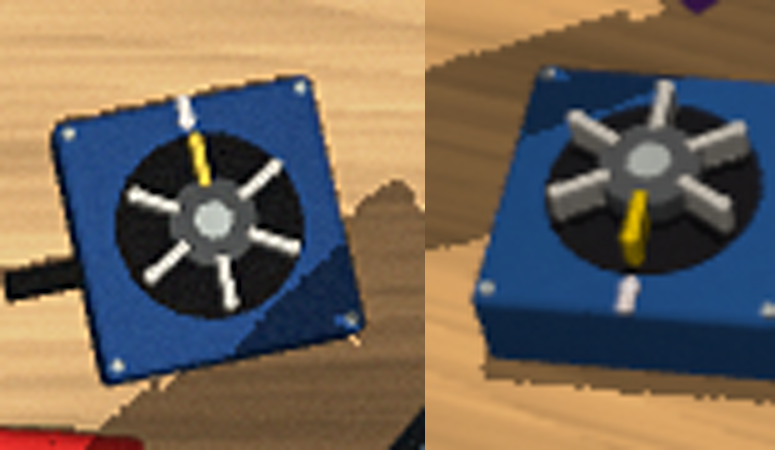

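In both views the yellow lobe (left crop, 200,160) points straight at the white pointer (185,112). Next I'll press the green button.

```bash
python3 - <<'E'
from h import *
G=[.571,.188]; q=quat(np.arctan2(.072,.025)-np.pi) 
c=[quat(np.arctan2(.072,.025)+k*np.pi) for k in(0,-1)]
js=[(r.inverse_kinematics([*G,.2],k),k) for k in c]
q=min((j for j in js if j[0] is not None),key=lambda j:abs(j[0][5]-r.current_q()[5]))[1]
r.move_linear([.36,-.30,.30],vel=.2)
r.move_to([*G,.25],q)
o=r.finger_overhang
r.move_linear([*G,.078+o],vel=.12); r.sleep(.2)
f0=r.current_contact_force()[2]
for h in np.arange(.073,.0625,-.001):
    r.move_linear([*G,h+o],vel=.03); r.sleep(.15)
    f=r.current_contact_force()[2]-f0; z=r.current_tool_pos()[2]-o
    print(round(h,4),round(z,4),round(f,1))
    if f>14: break
r.sleep(.3)
r.move_linear([*G,.2],vel=.1); print(r.current_t())
E
```

```text
0.073 0.073 0.5
0.072 0.0721 0.7
0.071 0.0711 2.4
0.07 0.0701 2.7
0.069 0.0691 2.3
0.068 0.0681 4.2
0.067 0.0671 5.1
0.066 0.0661 4.9
0.065 0.0659 14.8
24.5833
```

The button bottomed out at 6 mm of travel. I'll move clear and check the scene.

```bash
python3 - <<'E'
from h import *
r.move_linear([.36,.0,.30],vel=.2); r.sleep(.3)
look("top");look("scene"); d=optics.get_image("scene")
for ce,a in blobs(d,(45,100,50),(85,255,255),(325,200,405,265)): print("green",ce,a)
cv2.imwrite("pics/end.png",d["pixels"][:,:,::-1]); print(r.current_t(),r.current_contact_force())
E
```

```text
top 26 yellow: deg from pointer 0.2 r 0.0394
scene 42 yellow: deg from pointer -0.6 r 0.0421
green [377.88888889 234.02380952] 126
26.6833 [-0.19111803 -0.02434436 -0.10785505]
```

View pics/end.png

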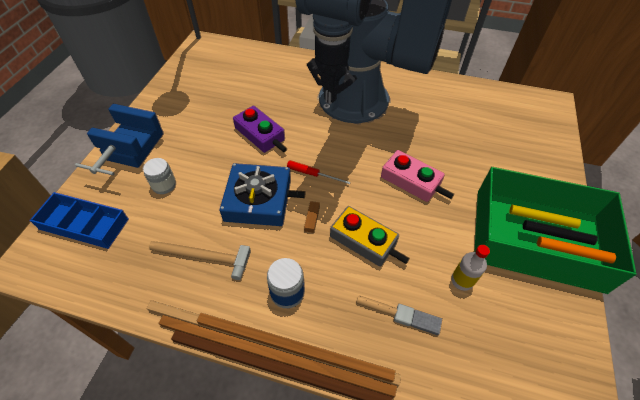

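The final picture shows the yellow lobe at the pointer (252,197), the green button back up (378,234), everything else where it was, and the arm clear.

```bash
python3 -c "
from cell import r
print(r.hand_in())"
```

```text
the job is handed in; nothing more can be done
None
```

The job is done and handed in at about 27 s: two clockwise clicks brought the yellow lobe to rest at the pointer, then I pressed the green button fully down and it came back up, with the red button and loose items untouched.

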